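# Put the peeler away in the sliding-lid utensil box

## Task

Put the peeler away in the utensil box: push the steel tab on the box's lid down and keep it down while you slide the lid all the way open, lay the peeler in the compartment, then slide the lid fully shut the same way and let the tab spring back up so that the lid is locked. Leave the fork, the mug and the spice jar where they are.

Things in the scene. Friction and masses are not known exactly. Their poses are not given: they have to be found in the camera images.
- utensil_box: Low wooden box fixed to the worktop, 220 mm (its x) x 260 mm (its y), wooden walls 56 mm high. Origin under its centre, on the worktop. Its lid slides along y on steel rails at the two x sides (front rail at -x 81 mm high, rear rail at +x 73 mm): shut, the lid covers the -y half; open, it lies over the closed wooden deck of the +y half.
- compartment (a point): centre of the floor of the only compartment, which the shut lid covers: 6 mm above the worktop, 62 mm to -y of the box's centre. Axes as the box's. The compartment is 208 mm (x) x 122 mm (y) inside and 50 mm deep.
- lid_top (a point): point on the upper face of the light wooden lid plate (208 x 128 x 7 mm, upper face 64 mm above the worktop), 40 mm to the box's +x side of the lid's middle; moves with the lid
- lid (a joint): how far the lid is slid to the box's +y, m: 0 shut, 0.120 fully open (stop). About 1 N of friction with the tab down. Seven steel teeth (10 mm wide, every 24 mm) along the front rail's top catch the tab: with the tab up the lid is locked, with 4 mm of play, at every 0.024 m (0 to 0.120); if the tab is let go on the way, it springs up in the next gap and locks the lid there.
- tab_top (a point): centre of the flat face of the steel release tab on the lid, where shut fingertips press; 81 mm above the worktop with the tab up, 55 mm to the box's -x of the lid's middle. Axes as the box's. The face is 40 mm (x) x 48 mm (y), open at its x sides; in y stand two ribs 7 mm thick, 13 mm high, against which the fingers push the lid either way. No other part of the lid stands higher.
- tab (a joint): how far the tab is pressed down, m: 0 up (locked), 0.011 at its stop. Spring, 2.6 N at first and 5 N at the stop. The catch is clear of the teeth from 0.005 m; 0.008 is a good depth for sliding.
- peeler: vegetable peeler 170 x 25 x 18 mm with a thick dark handle, lying on the worktop, loose, 80 g. Origin under the middle of its length, z up, x along it: the handle (24 mm wide, 17 mm high) fills x = -85 to 20 mm, the thin metal blade (14 mm wide, 6 mm high) x = 15 to 85 mm. Best gripped across the handle at x = -25 mm, from above, fingertips just over the worktop.
- fork: steel fork 204 x 28 x 18 mm lying on the worktop, loose; it and the peeler may have changed places. Origin at its middle on the underside, x along its length. To be left alone.
- mug: mug with one handle, 78 x 110 x 97 mm, behind on the right; origin under its centre. To be left alone.
- spice_jar: spice jar with dark cap, 41 mm across, 105 mm tall, behind the box; origin under its centre. To be left alone.

How it is judged:
On the way, in this order (a step that is already met when the one before it is completed fails the run):
1. the lid has been slid open (at least 0.110 m) (value of joint lid above 0.11 m), for 0.2 s.
2. the peeler lies let go in the compartment while the lid is open (value of joint lid above 0.09 m and y of peeler in the frame of utensil_box between -0.124 and -0.002 m and x of peeler in the frame of utensil_box between -0.104 and 0.104 m and height (world z) of peeler below 0.04 m and contact force between the fingers and peeler below 0.05 N and linear speed of peeler below 0.03 m/s), for 0.2 s.
At the end, for the whole second after the job is handed in: The lid is shut (within 6 mm of its stop) with the tab up again (within 2 mm), and the peeler lies at rest in the compartment below it (value of joint lid below 0.006 m and value of joint tab below 0.002 m and y of peeler in the frame of utensil_box between -0.124 and -0.002 m and x of peeler in the frame of utensil_box between -0.104 and 0.104 m and height (world z) of peeler below 0.04 m and linear speed of peeler below 0.03 m/s); the robot touches nothing.
It fails at once if the fork is moved by more than 30 mm (distance of fork from where it was at the start of the episode above 0.03 m).
It fails at once if the mug is moved by more than 30 mm (distance of mug from where it was at the start of the episode above 0.03 m).
It fails at once if the spice jar is moved by more than 30 mm (distance of spice_jar from where it was at the start of the episode above 0.03 m).
It also fails if it takes over 61 s, if anything falls off the work surface, if the arm or the gripper's body presses on something with over 40 N, if the wrist force passes 120 N, or if a joint passes its speed limit or range.

## Robot

A 6-joint arm with a two-finger parallel gripper is mounted at the origin on a cart in front of the work surface, level with it; the furniture and walls round the work are solid. World frame = base frame: x ahead of the robot, y to its left, z up, the work surface at z = 0. Lengths are in m, angles in rad, forces in N, time in s.
With the tool pointing down it reaches from about 0.275 to 0.85 m from the base axis. Payload 19 kg.
Tool frame: the origin (TCP) lies between the finger pads; the fingertips stand 19 mm ahead of it and the grasp point (between the pads) is the TCP; z points along the fingers, y is the line along which they close (so a half turn about z gives the same grasp; the last joint's range is limited). The gripper opens to 85 mm and grips with 20 to 120 N. Pads are 22 mm wide; open, the fingers measure 114 mm over their backs; the gripper's body (76 mm by 85 mm) begins 54 mm behind the grasp point. The pads swing forward as they close: fully open they stand 13 mm farther back than shut.
Start: joints at [1.195, 0.15, 1.437, -0, 1.554, -0.134], TCP at [0.138, 0.558, 0.25] pointing down, gripper open.
Joint ranges: [-2.8, 2.8], [-0.68, 2.1], [0.12, 2.68], [-1.39, 4.53], [0.16, 2.79], [-2.81, 2.81]. Speed limits (rad/s): [1.89, 1.89, 2.22, 3.01, 3.01, 3.01].

## Interface

Orientations are given as a unit quaternion [w, x, y, z].
In Python, from rig import r, imaging, job gives the robot as it stands.
- The arm moves only by the tool send_rows, never from a script. Its argument "commands" is a list of rows, each an object with "gripper": the opening, from 0 (shut) to 1 (fully open); "xyz": the shift along the tool's x, y, z scaled (see below), a list of three; "twist": the turn about the tool's z scaled (see below). A call has 1 to 20 rows; each row shifts and turns the commanded pose from where the row before left it, along the tool's axes as they then stand; what a row does not reach is not made up. The controller multiplies each number of a shift by 30 mm and each number of a turn by 4 degrees. A row lasts 1/12 s, in which the tool goes at most 41.7 mm and 7.16 degrees, less where a joint would pass 70% of its speed; a pose out of reach is approached as far as the arm can. A call with a number of a shift or a turn outside -1 to 1 is refused whole. A call with a gripper value outside its range is refused whole. The fingers move at their own pace and stop on an object; "grip_force" is the grip in N (left out, the last holds). Time passes only in rows, so rows that do not move let the fingers close. It gives the time, the measured TCP pose, the force, the opening and the grip force at its end, in the units of the state.
- r.get_obs(): the state, without advancing time (a new reading comes with each control period).
- imaging.grab_frame(name): name is "side" or "top"; returns a dict with "frame" (420x560x3 uint8, red, green, blue), "vertical_fov" (degrees; the focal length in pixels is half the picture's height over the tangent of half this angle, whatever the lens; pixels are square), "cx", "cy" (the principal point, pixels), "k1" (the pictures are not rectified: a ray, as slopes to the right and down, at radius r is drawn at 1 + k1 r^2 times it, then the intrinsics apply), "world_from_camera" (4x4, takes a point from camera to world coordinates). Camera axes: x right, y up, looking along -z (the intrinsics and any distortion apply to the point x, -y, -z); pixel columns grow to the right and rows downward; lengths in m; the calibration is good to about 2 mm. A picture is of the moment at which its call begins. There is no depth.
- job.hand_in(): hands the job in; it is judged then, once.
The state is a dict: "t": time; "joints": joint angles; "qvel": joint speeds; "effort": joint torques, N m; "eef_pos": TCP position; "eef_rot": TCP orientation; "force": force on the tool from outside, world axes, zero at the start; "torque": the same for the moment, N m; "width": finger opening in m; "grasp_force": force on a finger pad.
Only numpy, scipy, OpenCV 4.12 (cv2) and the standard library are available. Lean on these libraries where they do the work, as an engineer would, in place of code of your own. Each camera call takes 0.05 s, during which the arm holds its last target. There are 200 camera calls.

## Working session

There is one attempt and no reset: what is moved stays moved. The work goes in short steps, Python scripts to look and compute and a tool call to move; the robot and the scene stay as the last step left them, time stands still between calls to the robot, and variables do not carry over. Pictures are saved under pics/ and viewed, at most 10 in all, crops included, and the job is handed in when it is done.

Besides the shell and the picture viewer there is one more tool, called in YAML: its name, and indented under it one key for each argument. send_rows: Moves the arm, as the interface text tells. Shifts and turns lie within -1 to 1; 1 stands for 30 mm of shift or 4 degrees of turn. Its arguments: {"type":"object","properties":{"commands":{"type":"array"},"grip_force":{"type":"number"}},"required":["commands"]}

```bash
mkdir -p pics; cat > h.py <<'E'
import numpy as np, cv2
from rig import r, imaging, job
def grab(n):
    d=imaging.grab_frame(n); np.savez(f'/tmp/{n}.npz',**d); return d
def K(d):
    f=d['frame'].shape[0]/2/np.tan(np.radians(d['vertical_fov'])/2)
    return f
def ray(d,u,v):
    f=K(d); xd=np.array([(u-d['cx'])/f,(v-d['cy'])/f]); x=xd.copy()
    for _ in range(30): x=xd/(1+d['k1']*(x@x))
    T=np.array(d['world_from_camera']); return T[:3,3],T[:3,:3]@np.array([x[0],-x[1],-1])
def onz(d,u,v,z):
    o,k=ray(d,u,v); return o+k*(z-o[2])/k[2]
def proj(d,p):
    T=np.array(d['world_from_camera']); c=T[:3,:3].T@(np.array(p)-T[:3,3])
    x=np.array([c[0],-c[1]])/-c[2]; x=x*(1+d['k1']*(x@x)); return x*K(d)+[d['cx'],d['cy']]
E
python3 - <<'E'
from h import *
for n in('top','side'):
    d=grab(n); cv2.imwrite(f'pics/{n}0.png',d['frame'][:,:,::-1]); print(n,d['vertical_fov'],d['k1'],np.round(d['world_from_camera'],3).tolist())
o=r.get_obs();print(o)
E
```

```text
top 44.260946626003225 -0.007563986876445395 [[-0.341, 0.913, -0.225, 0.22], [-0.94, -0.331, 0.083, 0.162], [0.001, 0.24, 0.971, 1.658], [0.0, 0.0, 0.0, 1.0]]
side 54.607121190916764 -0.1138831458907178 [[0.922, 0.217, -0.32, 0.242], [-0.387, 0.522, -0.76, -0.729], [0.002, 0.825, 0.566, 0.645], [0.0, 0.0, 0.0, 1.0]]
{'t': 0.1, 'joints': array([ 1.19502062e+00,  1.50941736e-01,  1.43792247e+00,  1.45404466e-05,
        1.55378011e+00, -1.33998804e-01]), 'qvel': array([ 0.00013459, -0.0007801 , -0.00243364, -0.00029363,  0.00014386,
       -0.00032978]), 'effort': array([ 5.11730730e-03, -7.14382768e+01, -5.71788633e+01, -4.62936987e-04,
        7.28188665e-03,  6.48162271e-06]), 'eef_pos': array([0.13761843, 0.55810217, 0.24975469]), 'eef_rot': array([-1.39615883e-04,  1.20594330e-01,  9.92701733e-01, -5.07011595e-04]), 'force': array([-0.98313903, -0.22529506,  0.22482014]), 'torque': array([-0.00623477, -0.0502938 ,  0.0145419 ]), 'grasp_force': 0.0, 'width': 0.08537606121892054}
```

View pics/top0.png

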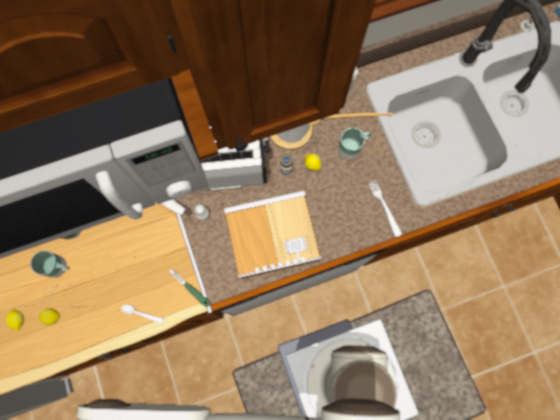

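View pics/side0.png

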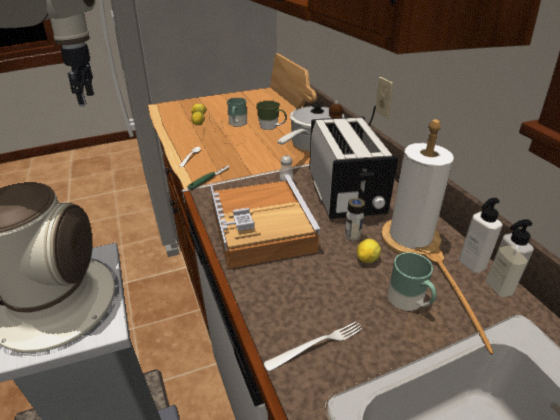

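The top view shows the box at about (225-320, 195-275) with the tab at (296,246). The green-handled peeler runs from (170,270) to (208,303), and the fork is at (385,205). The side view agrees: tab at (243,220), peeler at (190-228, 167-187).

```bash
python3 - <<'E'
from h import *
t=dict(np.load('/tmp/top.npz'));s=dict(np.load('/tmp/side.npz'))
a=cv2.resize(t['frame'][185:310,155:330,::-1],None,fx=4.5,fy=4.5,interpolation=cv2.INTER_CUBIC);cv2.imwrite('pics/tc.png',a[:600,:800])
a=cv2.resize(s['frame'][150:270,175:330,::-1],None,fx=5,fy=5,interpolation=cv2.INTER_CUBIC);cv2.imwrite('pics/sc.png',a[:600,:800])
for n,d in(('t',t),('s',s)):
    h=cv2.cvtColor(d['frame'],cv2.COLOR_RGB2HSV)
    m=cv2.inRange(h,(50,90,20),(90,255,160))
    k,l,st,c=cv2.connectedComponentsWithStats(m)
    for i in range(1,k):
        if st[i,4]>25:
            p=np.argwhere(l==i)[:,::-1].astype(np.float32);print(n,st[i],cv2.minAreaRect(p),onz(d,*c[i],0.009).round(4))
            w=np.array([onz(d,*q,.012)[:2] for q in p]);cc,e,v=cv2.PCACompute2(w,None);pr=(w-cc)@v[0];print(cc,np.degrees(np.arctan2(v[0,1],v[0,0])),pr.min(),pr.max())
# tab pixel first guess
print(onz(t,296,246,.081),onz(s,243,220,.081))
for q in((225,210),(305,195),(320,262),(240,275)): print(onz(t,*q,.075).round(3))
E
```

```text
[0.44630293 0.01376062 0.081     ] [0.44699902 0.01392253 0.081     ]
[0.631 0.183 0.075]
[ 0.591 -0.071  0.075]
[ 0.375 -0.039  0.075]
[0.422 0.205 0.075]
```

View pics/tc.png

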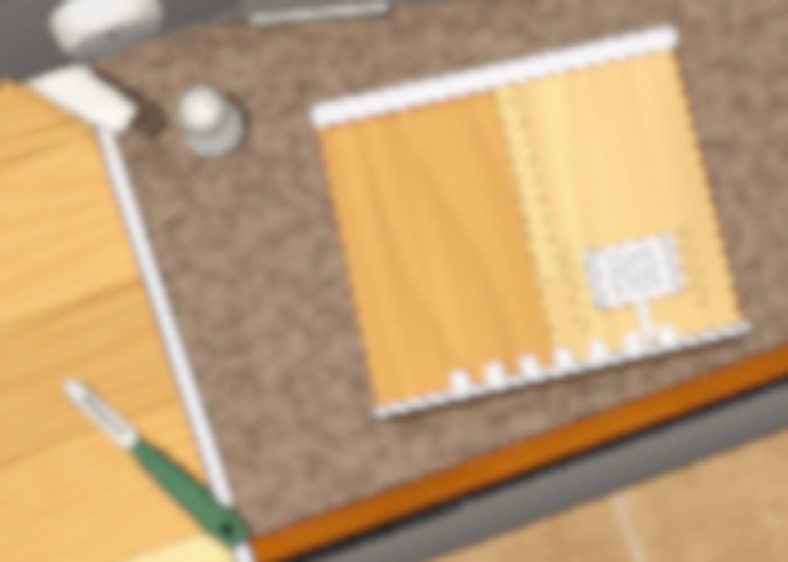

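View pics/sc.png

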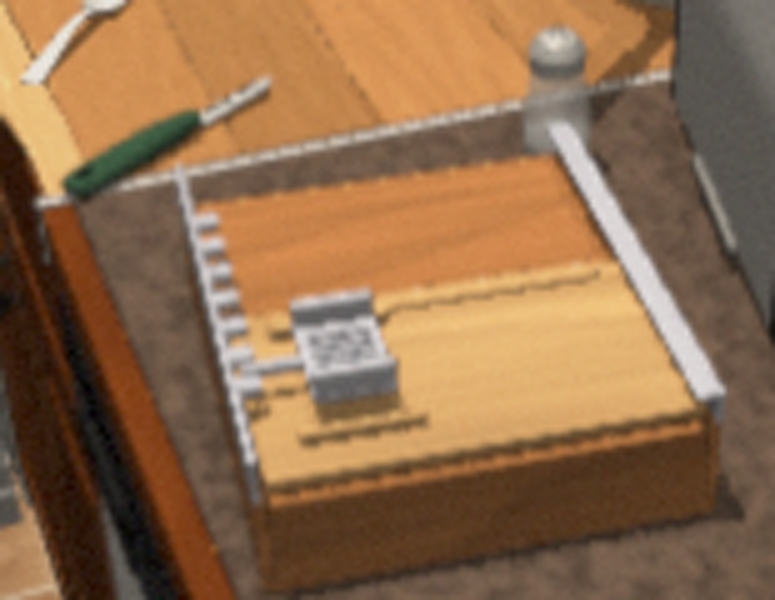

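The crops show the tab face centre at (633,272) in the top crop and (340,347) in the side crop. The peeler's blade tip is at (70,383) and its handle end at (240,535) in the top crop. In the side crop these are (267,82) and (75,188).

```bash
cat >> h.py <<'E'
def tri(d1,p1,d2,p2):
    o1,a=ray(d1,*p1);o2,b=ray(d2,*p2);s=np.linalg.lstsq(np.c_[a,-b],o2-o1,rcond=None)[0]
    A=o1+a*s[0];B=o2+b*s[1];return (A+B)/2,np.linalg.norm(A-B)
E
python3 - <<'E'
from h import *
t=dict(np.load('/tmp/top.npz'));s=dict(np.load('/tmp/side.npz'))
T=lambda x,y:(155+(x+.5)/4.5-.5,185+(y+.5)/4.5-.5)
S=lambda x,y:(175+(x+.5)/5-.5,150+(y+.5)/5-.5)
for n,a,b in(('tip',(70,383),(267,82)),('hend',(240,535),(75,188)),('tab',(633,272),(340,347)),('rear+y',(313,115),(560,128)),('rear-y',(676,37),(715,395)),('front+y',(378,413),(182,172)),('front-y',(748,326),(255,490))):
    p,e=tri(t,T(*a),s,S(*b));print(n,p.round(4),round(e,4))
P=lambda q,z:onz(t,*T(*q),z)[:2]
PS=lambda q,z:onz(s,*S(*q),z)[:2]
for f,nm in((P,'t'),(PS,'s')):
  pts=[(313,115),(676,37),(378,413),(748,326)] if nm=='t' else [(560,128),(715,395),(182,172),(255,490)]
  z=[.073,.073,.075,.075]
  w=[f(q,k) for q,k in zip(pts,z)]
  for i in(0,2):
    v=w[i]-w[i+1];print(nm,'yaw',np.degrees(np.arctan2(-v[0],v[1])),np.linalg.norm(v))
  print('mean',np.mean(w,0), 'tab',f((633,272) if nm=='t' else (340,347),.081))
for n,d in(('t',t),('s',s)):
    f=d['frame'].astype(int);m=((f[:,:,1]>f[:,:,0]+15)&(f[:,:,1]>f[:,:,2]+8)).astype(np.uint8)
    k,l,st,c=cv2.connectedComponentsWithStats(m)
    for i in range(1,k):
        if 40<st[i,4]:
            p=np.argwhere(l==i)[:,::-1];w=np.array([onz(d,*q,.012)[:2] for q in p]);cc,v,_=cv2.PCACompute2(w,None);pr=(w-cc)@v[0];q=(w-cc)@v[1]
            print(n,st[i],cc,np.degrees(np.arctan2(v[0,1],v[0,0])),pr.min(),pr.max(),np.ptp(q))
E
```

```text
tip [0.5207 0.4119 0.0072] 0.0031
hend [0.3783 0.3315 0.0064] 0.0036
tab [0.4481 0.0153 0.0832] 0.0029
rear+y [0.6317 0.1864 0.0686] 0.0026
rear-y [ 0.5981 -0.0733  0.073 ] 0.0002
front+y [0.4191 0.2108 0.0752] 0.0002
front-y [ 0.3879 -0.0478  0.0649] 0.0039
t yaw -7.426404250548931 0.2615147233779929
t yaw -6.711660632730968 0.2593418825816166
mean [0.50943566 0.0692331 ] tab [0.44982654 0.01482528]
s yaw -6.554980425346287 0.25414408318896997
s yaw -7.545308831475763 0.27330815816971427
mean [0.50705912 0.0643641 ] tab [0.44734404 0.01805231]
t [341 129  29  25 450] [[ 0.73114309 -0.29984379]] 117.99447776785821 -0.057864746398893385 0.04697595182243162 0.07467068847098783
t [ 33 253  34  22 389] [[0.67393177 0.77103077]] 47.545211932259484 -0.05740213124031181 0.05126993791870437 0.06614828090970029
t [185 283  25  23 156] [[0.4158363  0.35364498]] 29.468688899827253 -0.04425798798928773 0.0555215393868579 0.017567903038766104
s [189 173  25  15 104] [[0.41495621 0.34938228]] 33.066567586641945 -0.0482884075015613 0.05398552467226716 0.020731356980777313
s [394 253  42  44 267] [[ 0.76388815 -0.24412461]] 100.28888742890224 -0.06346248815883516 0.07359765653136474 0.07960464690348723
```

send_rows:
  commands:
    - {"gripper":0,"xyz":[0,0,0],"twist":-0.87}
    - {"gripper":0,"xyz":[0,0,0],"twist":-0.86}
    - {"gripper":0,"xyz":[-0.733,-0.984,0.235],"twist":0}
    - {"gripper":0,"xyz":[-0.733,-0.984,0.235],"twist":0}
    - {"gripper":0,"xyz":[-0.733,-0.984,0.235],"twist":0}
    - {"gripper":0,"xyz":[-0.733,-0.984,0.235],"twist":0}
    - {"gripper":0,"xyz":[-0.733,-0.984,0.235],"twist":0}
    - {"gripper":0,"xyz":[-0.733,-0.984,0.235],"twist":0}
    - {"gripper":0,"xyz":[-0.733,-0.984,0.235],"twist":0}
    - {"gripper":0,"xyz":[-0.733,-0.984,0.235],"twist":0}
    - {"gripper":0,"xyz":[-0.733,-0.984,0.235],"twist":0}
    - {"gripper":0,"xyz":[-0.733,-0.984,0.235],"twist":0}
    - {"gripper":0,"xyz":[-0.733,-0.984,0.235],"twist":0}
    - {"gripper":0,"xyz":[-0.733,-0.984,0.235],"twist":0}
    - {"gripper":0,"xyz":[-0.733,-0.984,0.235],"twist":0}
    - {"gripper":0,"xyz":[-0.733,-0.984,0.235],"twist":0}
    - {"gripper":0,"xyz":[-0.733,-0.984,0.235],"twist":0}
    - {"gripper":0,"xyz":[-0.733,-0.984,0.235],"twist":0}
    - {"gripper":0,"xyz":[-0.733,-0.984,0.235],"twist":0}
    - {"gripper":0,"xyz":[0,0,0],"twist":0}
  grip_force: 40

```text
t: 1.77
eef_pos: [0.4498, 0.0104, 0.129]
eef_rot: [-0.001, 0.062, 0.998, -0.001]
force: [0.1, 2.0, -1.4]
width: 0.0001
grasp_force: 0.0
```

```bash
python3 - <<'E'
from h import *
s=grab('side');t=grab('top');print(r.get_obs()['eef_pos'])
a=cv2.resize(s['frame'][150:250,190:290,::-1],None,fx=4,fy=4,interpolation=cv2.INTER_CUBIC)
b=cv2.resize(t['frame'][190:290,230:330,::-1],None,fx=4,fy=4,interpolation=cv2.INTER_CUBIC)
cv2.imwrite('pics/a1.png',np.hstack([a,b])); print(proj(s,[.4475,.0145,.081]),proj(s,[.4498,.0122,.110]))
E
```

```text
[0.44814625 0.01392577 0.12978115]
[243.12855056 219.81580867] [243.67154017 209.95577875]
```

View pics/a1.png

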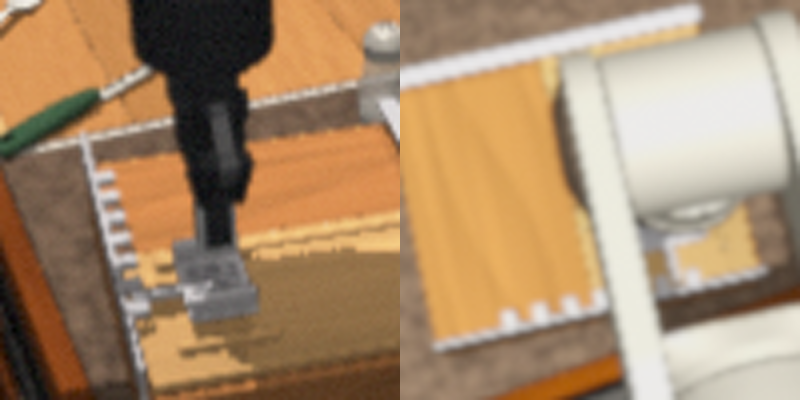

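The fingertips are at (215,245) in the left crop, straight above the tab at (215,275). I'll press down now.

send_rows:
  commands:
    - {"gripper":0,"xyz":[0,0,0.5],"twist":0}
    - {"gripper":0,"xyz":[0,0,0.4],"twist":0}
    - {"gripper":0,"xyz":[0,0,0.2],"twist":0}
    - {"gripper":0,"xyz":[0,0,0.17],"twist":0}
    - {"gripper":0,"xyz":[0,0,0],"twist":0}
    - {"gripper":0,"xyz":[0,0,0],"twist":0}

```text
t: 2.37
eef_pos: [0.4481, 0.0154, 0.0928]
eef_rot: [-0.0, 0.06, 0.998, 0.0]
force: [-3.5, 2.0, 3.7]
width: -0.0
grasp_force: 2.0
```

send_rows:
  commands:
    - {"gripper":0,"xyz":[0,0.25,0],"twist":0}
    - {"gripper":0,"xyz":[0,0.25,0],"twist":0}
    - {"gripper":0,"xyz":[0,0.4,0],"twist":0}
    - {"gripper":0,"xyz":[0,0.5,0],"twist":0}
    - {"gripper":0,"xyz":[0,0.5,0],"twist":0}
    - {"gripper":0,"xyz":[0,0.5,0],"twist":0}
    - {"gripper":0,"xyz":[0,0.5,0],"twist":0}
    - {"gripper":0,"xyz":[0,0.5,0],"twist":0}
    - {"gripper":0,"xyz":[0,0.4,0],"twist":0}
    - {"gripper":0,"xyz":[0,0.2,0],"twist":0}
    - {"gripper":0,"xyz":[0,0,0],"twist":0}

```text
t: 3.28
eef_pos: [0.4629, 0.1353, 0.0926]
eef_rot: [0.0, 0.06, 0.998, 0.0]
force: [0.6, 0.8, 3.8]
width: 0.0001
grasp_force: 2.0
```

send_rows:
  commands:
    - {"gripper":0,"xyz":[0,0.15,0],"twist":0}
    - {"gripper":0,"xyz":[0,0.15,0],"twist":0}
    - {"gripper":0,"xyz":[0,0.1,0],"twist":0}
    - {"gripper":0,"xyz":[0,0,0],"twist":0}
    - {"gripper":0,"xyz":[0,0,0],"twist":0}

```text
t: 3.7
eef_pos: [0.4642, 0.146, 0.0924]
eef_rot: [0.0, 0.061, 0.998, 0.0]
force: [-0.1, 0.7, 3.0]
width: 0.0001
grasp_force: 2.0
```

send_rows:
  commands:
    - {"gripper":0,"xyz":[0,0.1,0],"twist":0}
    - {"gripper":0,"xyz":[0,0.1,0],"twist":0}
    - {"gripper":0,"xyz":[0,0,0],"twist":0}
    - {"gripper":0,"xyz":[0,0,0],"twist":0}

```text
t: 4.03
eef_pos: [0.4646, 0.149, 0.0919]
eef_rot: [-0.001, 0.061, 0.998, -0.003]
force: [-2.0, -33.0, 3.9]
width: -0.0001
grasp_force: 19.0
```

```bash
python3 - <<'E'
from h import *
s=grab('side')
cv2.imwrite('pics/a2.png',cv2.resize(s['frame'][140:270,170:330,::-1],None,fx=4,fy=4,interpolation=cv2.INTER_CUBIC)); print(r.get_obs()['force'],r.get_obs()['eef_pos'])
E
```

```text
[ -1.46822164 -33.00370509   4.70425282] [0.46456451 0.14896748 0.0918974 ]
```

View pics/a2.png

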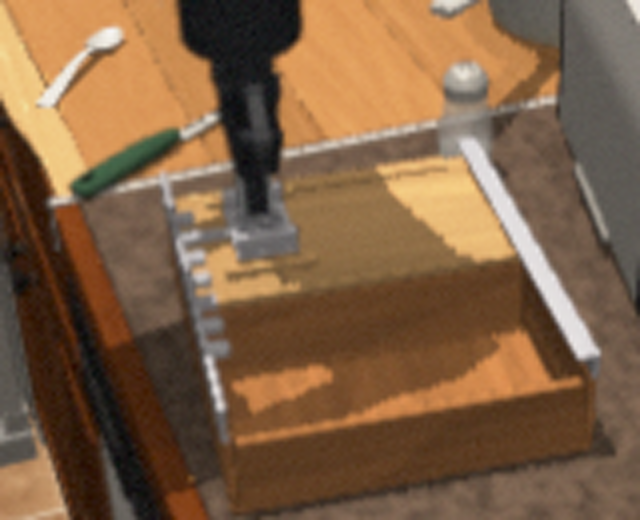

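The lid is fully open against its stop: a force of 33 N, and the compartment is visible at (250-560, 320-430). I'll back off, lift, and turn for the peeler.

send_rows:
  commands:
    - {"gripper":0,"xyz":[0,-0.17,0],"twist":0}
    - {"gripper":0,"xyz":[0,0,-0.2],"twist":0}
    - {"gripper":0,"xyz":[0,0,-0.6],"twist":0}
    - {"gripper":0,"xyz":[0,0,-0.8],"twist":0}
    - {"gripper":0,"xyz":[0,0,-0.9],"twist":0}
    - {"gripper":1,"xyz":[0,0,-0.5],"twist":-0.925}
    - {"gripper":1,"xyz":[0,0,0],"twist":-0.925}
    - {"gripper":1,"xyz":[0,0,0],"twist":-0.925}
    - {"gripper":1,"xyz":[0,0,0],"twist":-0.925}
    - {"gripper":1,"xyz":[0,0,0],"twist":-0.925}
    - {"gripper":1,"xyz":[0,0,0],"twist":-0.925}
    - {"gripper":1,"xyz":[0,0,0],"twist":-0.925}
    - {"gripper":1,"xyz":[0,0,0],"twist":-0.925}
    - {"gripper":1,"xyz":[0,0,0],"twist":-0.925}
    - {"gripper":1,"xyz":[0,0,0],"twist":-0.925}
    - {"gripper":1,"xyz":[0,0,0],"twist":0}

```text
t: 5.42
eef_pos: [0.4641, 0.147, 0.1823]
eef_rot: [-0.0, -0.261, 0.965, 0.0]
force: [-0.7, 0.2, 0.5]
width: 0.0857
grasp_force: 0.0
```

```bash
cat >> h.py <<'E'
def togo(x,y):
    o=r.get_obs();from scipy.spatial.transform import Rotation as R
    q=o['eef_rot'];M=R.from_quat([q[1],q[2],q[3],q[0]]).as_matrix()
    print('pos',o['eef_pos'].round(4),'tooly deg',np.degrees(np.arctan2(M[1,1],M[0,1])).round(2),'togo units',(M.T@(np.array([x,y,o['eef_pos'][2]])-o['eef_pos'])/.03).round(3),'F',o['force'].round(1))
E
python3 -c "
from h import *
togo(.424,.357)"
```

```text
pos [0.4641 0.147  0.1823] tooly deg 120.25 togo units [-2.373e+00  6.721e+00  2.000e-03] F [-0.7  0.2  0.5]
```

send_rows:
  commands:
    - {"gripper":1,"xyz":[-0.297,0.84,0],"twist":0}
    - {"gripper":1,"xyz":[-0.297,0.84,0],"twist":0}
    - {"gripper":1,"xyz":[-0.297,0.84,0],"twist":0}
    - {"gripper":1,"xyz":[-0.297,0.84,0],"twist":0}
    - {"gripper":1,"xyz":[-0.297,0.84,0],"twist":0}
    - {"gripper":1,"xyz":[-0.297,0.84,0],"twist":0}
    - {"gripper":1,"xyz":[-0.297,0.84,0],"twist":0}
    - {"gripper":1,"xyz":[-0.297,0.84,0],"twist":0}
    - {"gripper":1,"xyz":[0,0,0.9],"twist":0}
    - {"gripper":1,"xyz":[0,0,0.9],"twist":0}
    - {"gripper":1,"xyz":[0,0,0.9],"twist":0}
    - {"gripper":1,"xyz":[0,0,0.6],"twist":0}
    - {"gripper":1,"xyz":[0,0,0],"twist":0}
    - {"gripper":1,"xyz":[0,0,0],"twist":0}

```text
t: 6.58
eef_pos: [0.4246, 0.3569, 0.0831]
eef_rot: [-0.001, -0.259, 0.966, -0.0]
force: [-0.6, -0.1, 0.1]
width: 0.0854
grasp_force: 0.0
```

```bash
python3 - <<'E'
from h import *
s=grab('side');t=grab('top');togo(.424,.357)
a=cv2.resize(s['frame'][110:210,160:260,::-1],None,fx=4,fy=4,interpolation=cv2.INTER_CUBIC)
b=cv2.resize(t['frame'][240:340,140:240,::-1],None,fx=4,fy=4,interpolation=cv2.INTER_CUBIC)
cv2.imwrite('pics/a3.png',np.hstack([a,b]))
E
```

```text
pos [0.4255 0.3574 0.0848] tooly deg 120.01 togo units [ 0.049  0.013 -0.   ] F [-0.2 -0.6  0.9]
```

View pics/a3.png

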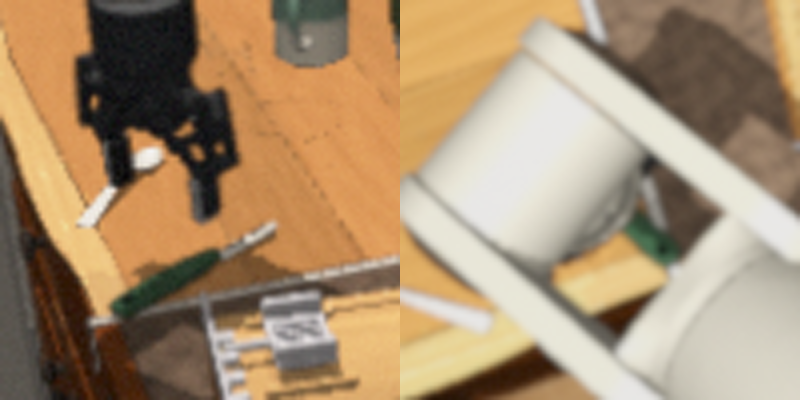

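The open fingers, at (120,170) and (205,205) in the left crop, straddle the handle at (120-220, 255-310). I'll descend and grip.

send_rows:
  commands:
    - {"gripper":1,"xyz":[0,0,0.7],"twist":0}
    - {"gripper":1,"xyz":[0,0,0.7],"twist":0}
    - {"gripper":1,"xyz":[0,0,0.5],"twist":0}
    - {"gripper":1,"xyz":[0,0,0.15],"twist":0}
    - {"gripper":1,"xyz":[0,0,0],"twist":0}
    - {"gripper":0,"xyz":[0,0,0],"twist":0}
    - {"gripper":0,"xyz":[0,0,0],"twist":0}
    - {"gripper":0,"xyz":[0,0,0],"twist":0}
    - {"gripper":0,"xyz":[0,0,0],"twist":0}
    - {"gripper":0,"xyz":[0,0,0],"twist":0}
    - {"gripper":0,"xyz":[0,0,0],"twist":0}
    - {"gripper":0,"xyz":[0,0,0],"twist":0}
    - {"gripper":0,"xyz":[0,0,0],"twist":0}
  grip_force: 45

```text
t: 7.77
eef_pos: [0.4251, 0.3573, 0.0225]
eef_rot: [0.0, -0.259, 0.966, 0.0]
force: [-1.6, -0.7, 6.1]
width: 0.0207
grasp_force: 43.6
```

send_rows:
  commands:
    - {"gripper":0,"xyz":[0,0,-0.3],"twist":0}
    - {"gripper":0,"xyz":[0,0,-0.7],"twist":0}
    - {"gripper":0,"xyz":[0,0,-0.9],"twist":0}
    - {"gripper":0,"xyz":[0,0,-0.9],"twist":0}
    - {"gripper":0,"xyz":[0,0,-0.9],"twist":0.925}
    - {"gripper":0,"xyz":[0,0,-0.9],"twist":0.925}
    - {"gripper":0,"xyz":[0,0,0],"twist":0.925}
    - {"gripper":0,"xyz":[0,0,0],"twist":0.925}
    - {"gripper":0,"xyz":[0,0,0],"twist":0.925}
    - {"gripper":0,"xyz":[0,0,0],"twist":0.925}
    - {"gripper":0,"xyz":[0,0,0],"twist":0.925}
    - {"gripper":0,"xyz":[0,0,0],"twist":0.925}
    - {"gripper":0,"xyz":[0,0,0],"twist":0.925}
    - {"gripper":0,"xyz":[0,0,0],"twist":0.925}
    - {"gripper":0,"xyz":[0,0,0],"twist":0}

```text
t: 9.02
eef_pos: [0.4249, 0.357, 0.1604]
eef_rot: [0.0, 0.062, 0.998, -0.0]
force: [-0.5, -1.2, -1.5]
width: 0.0212
grasp_force: 44.3
```

```bash
python3 -c "
from h import *
togo(.476,.010);print(r.get_obs()['width'],r.get_obs()['grasp_force'])"
```

```text
pos [0.4249 0.357  0.1604] tooly deg 82.87 togo units [ -3.126 -11.265   0.   ] F [-0.5 -1.2 -1.5]
0.021226109809106376 44.27031411789358
```

12 rows: x -0.26, y -0.94.

send_rows:
  commands:
    - {"gripper":0,"xyz":[-0.26,-0.94,0],"twist":0}
    - {"gripper":0,"xyz":[-0.26,-0.94,0],"twist":0}
    - {"gripper":0,"xyz":[-0.26,-0.94,0],"twist":0}
    - {"gripper":0,"xyz":[-0.26,-0.94,0],"twist":0}
    - {"gripper":0,"xyz":[-0.26,-0.94,0],"twist":0}
    - {"gripper":0,"xyz":[-0.26,-0.94,0],"twist":0}
    - {"gripper":0,"xyz":[-0.26,-0.94,0],"twist":0}
    - {"gripper":0,"xyz":[-0.26,-0.94,0],"twist":0}
    - {"gripper":0,"xyz":[-0.26,-0.94,0],"twist":0}
    - {"gripper":0,"xyz":[-0.26,-0.94,0],"twist":0}
    - {"gripper":0,"xyz":[-0.26,-0.94,0],"twist":0}
    - {"gripper":0,"xyz":[-0.26,-0.94,0],"twist":0}
    - {"gripper":0,"xyz":[0,0,0],"twist":0}
    - {"gripper":0,"xyz":[0,0,0.7],"twist":0}
    - {"gripper":0,"xyz":[0,0,0.7],"twist":0}
    - {"gripper":0,"xyz":[0,0,0],"twist":0}
    - {"gripper":0,"xyz":[0,0,0],"twist":0}

```text
t: 10.43
eef_pos: [0.4766, 0.01, 0.1179]
eef_rot: [-0.001, 0.06, 0.998, 0.0]
force: [1.4, 0.3, -0.5]
width: 0.021
grasp_force: 44.3
```

```bash
python3 - <<'E'
from h import *
s=grab('side');togo(.476,.010)
cv2.imwrite('pics/a4.png',cv2.resize(s['frame'][140:280,190:340,::-1],None,fx=4,fy=4,interpolation=cv2.INTER_CUBIC))
E
```

```text
pos [0.4772 0.0099 0.1188] tooly deg 83.14 togo units [ 0.039 -0.003 -0.   ] F [-0.1  0.2 -0. ]
```

View pics/a4.png

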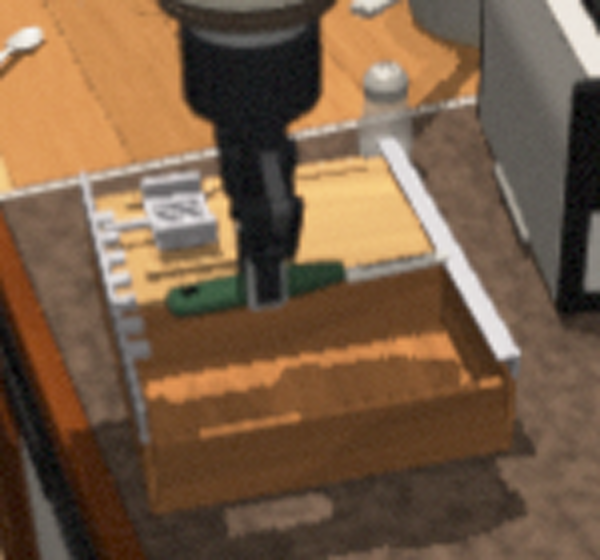

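The held peeler runs level from (170,303) to (440,262), within the compartment's width. I'll lower it.

send_rows:
  commands:
    - {"gripper":0,"xyz":[0,0,0.7],"twist":0}
    - {"gripper":0,"xyz":[0,0,0.7],"twist":0}
    - {"gripper":0,"xyz":[0,0,0.7],"twist":0}
    - {"gripper":0,"xyz":[0,0,0.5],"twist":0}
    - {"gripper":0,"xyz":[0,0,0.3],"twist":0}
    - {"gripper":0,"xyz":[0,0,0],"twist":0}
    - {"gripper":0,"xyz":[0,0,0],"twist":0}

```text
t: 11.07
eef_pos: [0.4775, 0.0099, 0.0319]
eef_rot: [0.0, 0.06, 0.998, -0.0]
force: [-0.6, -0.8, -0.8]
width: 0.0213
grasp_force: 44.3
```

send_rows:
  commands:
    - {"gripper":0,"xyz":[0,0,0.07],"twist":0}
    - {"gripper":0,"xyz":[0,0,0],"twist":0}
    - {"gripper":0.5,"xyz":[0,0,0],"twist":0}
    - {"gripper":0.5,"xyz":[0,0,0],"twist":0}
    - {"gripper":0.5,"xyz":[0,0,0],"twist":0}
    - {"gripper":0.5,"xyz":[0,0,0],"twist":0}
    - {"gripper":0.5,"xyz":[0,0,0],"twist":0}
    - {"gripper":0.5,"xyz":[0,0,0],"twist":0}
    - {"gripper":0.5,"xyz":[0,0,-0.3],"twist":0}
    - {"gripper":0.5,"xyz":[0,0,-0.7],"twist":0}
    - {"gripper":0.5,"xyz":[0,0,-0.9],"twist":0}
    - {"gripper":0.5,"xyz":[0,0,-0.9],"twist":0}
    - {"gripper":0,"xyz":[0,0,-0.9],"twist":0}
    - {"gripper":0,"xyz":[0,0,0],"twist":0}

```text
t: 12.23
eef_pos: [0.4789, 0.0096, 0.1454]
eef_rot: [0.004, 0.06, 0.998, -0.0]
force: [0.8, -0.0, 0.9]
width: 0.0193
grasp_force: 0.0
```

```bash
python3 - <<'E'
from h import *
s=grab('side');togo(.4630,.1405)
cv2.imwrite('pics/a5.png',cv2.resize(s['frame'][140:280,190:340,::-1],None,fx=4,fy=4,interpolation=cv2.INTER_CUBIC))
E
```

```text
pos [0.4782 0.0097 0.1429] tooly deg 83.07 togo units [ 1.027  4.267 -0.006] F [-0.8  0.2 -0.9]
```

View pics/a5.png

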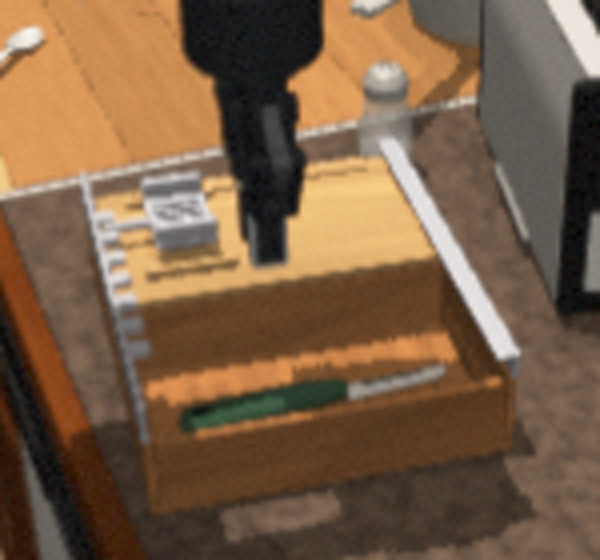

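The peeler lies let go on the compartment floor, (185-445, 365-430). Next, back over the tab at (180,215).

send_rows:
  commands:
    - {"gripper":0,"xyz":[0.205,0.836,0],"twist":0}
    - {"gripper":0,"xyz":[0.205,0.836,0],"twist":0}
    - {"gripper":0,"xyz":[0.205,0.836,0],"twist":0}
    - {"gripper":0,"xyz":[0.205,0.836,0],"twist":0}
    - {"gripper":0,"xyz":[0.205,0.836,0],"twist":0}
    - {"gripper":0,"xyz":[0,0,0],"twist":0}
    - {"gripper":0,"xyz":[0,0,0.5],"twist":0}
    - {"gripper":0,"xyz":[0,0,0.5],"twist":0}
    - {"gripper":0,"xyz":[0,0,0.3],"twist":0}
    - {"gripper":0,"xyz":[0,0,0.2],"twist":0}
    - {"gripper":0,"xyz":[0,0,0.15],"twist":0}
    - {"gripper":0,"xyz":[0,0,0],"twist":0}
    - {"gripper":0,"xyz":[0,0,0],"twist":0}

```text
t: 13.37
eef_pos: [0.4616, 0.1379, 0.0905]
eef_rot: [-0.0, 0.061, 0.998, -0.0]
force: [-3.6, -0.5, 4.6]
width: -0.0002
grasp_force: 2.2
```

send_rows:
  commands:
    - {"gripper":0,"xyz":[0,-0.25,-0.04],"twist":0}
    - {"gripper":0,"xyz":[0,-0.25,0],"twist":0}
    - {"gripper":0,"xyz":[0,-0.4,0],"twist":0}
    - {"gripper":0,"xyz":[0,-0.5,0],"twist":0}
    - {"gripper":0,"xyz":[0,-0.5,0],"twist":0}
    - {"gripper":0,"xyz":[0,-0.5,0],"twist":0}
    - {"gripper":0,"xyz":[0,-0.5,0],"twist":0}
    - {"gripper":0,"xyz":[0,-0.5,0],"twist":0}
    - {"gripper":0,"xyz":[0,-0.3,0],"twist":0}
    - {"gripper":0,"xyz":[0,-0.2,0],"twist":0}
    - {"gripper":0,"xyz":[0,-0.15,0],"twist":0}
    - {"gripper":0,"xyz":[0,0,0],"twist":0}

```text
t: 14.37
eef_pos: [0.4471, 0.0168, 0.0917]
eef_rot: [0.0, 0.061, 0.998, -0.0]
force: [-0.4, 0.2, 3.7]
width: 0.0003
grasp_force: 2.1
```

send_rows:
  commands:
    - {"gripper":0,"xyz":[0,-0.15,0],"twist":0}
    - {"gripper":0,"xyz":[0,-0.1,0],"twist":0}
    - {"gripper":0,"xyz":[0,-0.1,0],"twist":0}
    - {"gripper":0,"xyz":[0,0,0],"twist":0}
    - {"gripper":0,"xyz":[0,0,0],"twist":0}

```text
t: 14.78
eef_pos: [0.4457, 0.0069, 0.0914]
eef_rot: [-0.0, 0.061, 0.998, -0.0]
force: [-0.6, -0.3, 4.4]
width: -0.0001
grasp_force: 2.1
```

send_rows:
  commands:
    - {"gripper":0,"xyz":[0,-0.1,0],"twist":0}
    - {"gripper":0,"xyz":[0,-0.1,0],"twist":0}
    - {"gripper":0,"xyz":[0,0,0],"twist":0}
    - {"gripper":0,"xyz":[0,0,0],"twist":0}

```text
t: 15.12
eef_pos: [0.4453, 0.0036, 0.0915]
eef_rot: [0.0, 0.06, 0.998, 0.003]
force: [6.5, 32.1, 3.8]
width: -0.0001
grasp_force: 18.7
```

At the shut stop (32 N). I'll ease off and lift.

send_rows:
  commands:
    - {"gripper":0,"xyz":[0,0.12,0],"twist":0}
    - {"gripper":0,"xyz":[0,0,0],"twist":0}
    - {"gripper":0,"xyz":[0,0,-0.2],"twist":0}
    - {"gripper":0,"xyz":[0,0,-0.5],"twist":0}
    - {"gripper":0,"xyz":[0,0,-0.9],"twist":0}
    - {"gripper":0,"xyz":[0,0,-0.9],"twist":0}
    - {"gripper":0,"xyz":[0,0,-0.9],"twist":0}
    - {"gripper":0,"xyz":[0,0.9,-0.5],"twist":0}
    - {"gripper":0,"xyz":[0,0.9,0],"twist":0}
    - {"gripper":0,"xyz":[0,0.9,0],"twist":0}
    - {"gripper":0,"xyz":[0,0.9,0],"twist":0}
    - {"gripper":0,"xyz":[0,0.9,0],"twist":0}
    - {"gripper":0,"xyz":[0,0,0],"twist":0}
    - {"gripper":0,"xyz":[0,0,0],"twist":0}

```text
t: 16.28
eef_pos: [0.4614, 0.1395, 0.2079]
eef_rot: [-0.001, 0.059, 0.998, -0.0]
force: [-0.4, -0.6, 0.4]
width: 0.0001
grasp_force: 0.0
```

```bash
python3 - <<'E'
from h import *
s=grab('side');togo(.4630,.1405)
cv2.imwrite('pics/a6.png',cv2.resize(s['frame'][140:280,190:340,::-1],None,fx=4,fy=4,interpolation=cv2.INTER_CUBIC))
E
```

```text
pos [0.4614 0.1387 0.208 ] tooly deg 83.14 togo units [-0.045  0.067 -0.   ] F [-0.2  0.4  0.6]
```

View pics/a6.png

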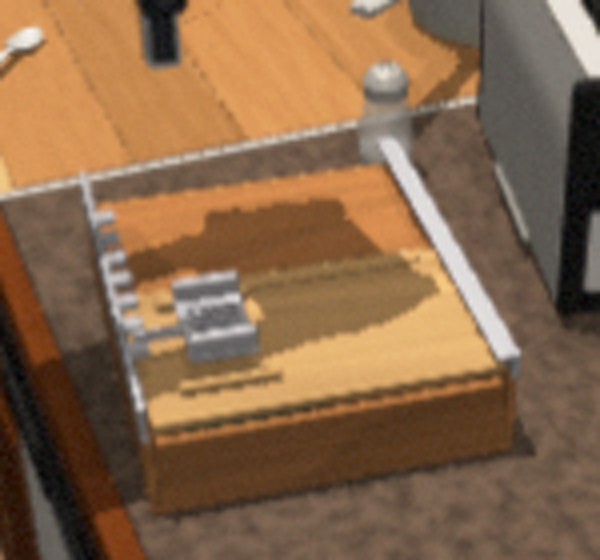

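The lid is back over the compartment with the tab at (215,315). I'll compare that against the first frame numerically.

```bash
python3 - <<'E'
from h import *
a=cv2.imread('pics/side0.png',0);b=cv2.cvtColor(np.load('/tmp/side.npz')['frame'],cv2.COLOR_RGB2GRAY)
for x0,x1,y0,y1 in((230,258,205,232),(222,256,208,230)):
    m=cv2.matchTemplate(b[y0-8:y1+8,x0-8:x1+8],a[y0:y1,x0:x1],cv2.TM_CCOEFF_NORMED);_,v,_,l=cv2.minMaxLoc(m);print(v,l[0]-8,l[1]-8)
s=dict(np.load('/tmp/side.npz'));p=np.array([.4475,.0145,.081])
print(proj(s,p),proj(s,p+[.0007,.006,0]),proj(s,p-[0,0,.005]))
E
```

```text
0.6142474412918091 0 0
0.6952220797538757 0 0
[243.12855056 219.81580867] [242.62873098 218.34788447] [243.25065322 221.53355355]
```

```bash
python3 -c "
from h import *
print(job.hand_in())"
```

```text
the job is handed in; nothing more can be done
None
```

The peeler is in the utensil box and the job is handed in. The lid is shut, and the tab matched its starting position to within about a pixel (a few millimetres), so it looks locked. I didn't touch the fork, mug or spice jar, and no pass/fail verdict came back.

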